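# Park the probe of the sample changer in its wash beaker

### The arm

A 6-joint arm with a two-finger parallel gripper is mounted at the origin on the work surface. World frame = base frame: x ahead of the robot, y to its left, z up, the work surface at z = 0. Lengths are in m, angles in degrees, forces in N, time in s.
With the tool pointing down it reaches from about 0.4 to 0.825 m from the base axis. Payload 7 kg.
Tool frame: the origin (TCP) lies at the very end of the fingers, on their centre line; the grasp point (between the pads) lies 19 mm behind it; z points along the fingers, y is the direction in which the jaws open and shut (so a half turn about z gives the same grasp; the last joint's range is limited). The gripper opens to 85 mm and grips with 20 to 120 N. Pads are 22 mm wide; open, the fingers measure 114 mm over their backs; the gripper's body (76 mm by 85 mm) begins 54 mm behind the grasp point. The pads swing forward as they close: fully open they stand 13 mm farther back than shut.
Start: joints at [-54.884, 20.546, 0.682, 0, -70.136, -16.507], TCP at [0.215, -0.64, 0.231] pointing down, gripper open.
Joint ranges: [-176.03, 176.03], [-82.01, 121.73], [-58.28, 71.71], [-173.87, 95.51], [-174.79, -0.11], [-173.66, 173.66]. Speed limits (degrees/s): [136.94, 136.94, 172.46, 180, 180, 180].

### API

Orientations are given as [roll, pitch, yaw] about the fixed x, y, z axes, in that order (R = Rz(yaw) Ry(pitch) Rx(roll)).
In Python, from bench import bot gives the robot as it stands.
- The arm moves only by the tool apply_moves, never from a script. Its argument "moves" is a list of rows, each a list of 7 numbers: the turn, a rotation vector about the tool's x, y, z in degrees, then the shift along the tool's x, y, z in m, then the opening, from 0 (shut) to 1 (fully open). A call has 1 to 12 rows; each row shifts and turns the commanded pose from where the row before left it, along the tool's axes as they then stand; what a row does not reach is not made up. A row lasts 1/12 s, in which the tool goes at most 41.7 mm and 7.16 degrees, less where a joint would pass 70% of its speed; a pose out of reach is approached as far as the arm can. A call with a gripper value outside its range is refused whole. The fingers move at their own pace and stop on an object; "force" is the grip in N (left out, the last holds). Time passes only in rows, so rows that do not move let the fingers close. It gives the time, the measured TCP pose, the force and the opening at its end, in the units of the state.
- bot.get_obs(): the state, without advancing time (a new reading comes with each control period).
- bot.capture(name): name is "side" or "top"; returns (picture, depth): 480x640x3 uint8, blue, green, red; 480x640 float32, m along the optical axis (not along the pixel's ray), 0 where there is no reading.
- bot.camera_params(name): a dict with "camera_matrix" (3x3 intrinsics, pixels), "world_from_camera" (4x4, takes a point from camera to world coordinates). Camera axes: x right, y up, looking along -z (the intrinsics and any distortion apply to the point x, -y, -z); pixel columns grow to the right and rows downward; lengths in m; the calibration is good to about 2 mm. A picture is of the moment at which its call begins. camera_params takes no time and is no camera call.
- bot.job_done(): hands the job in, once; it reports no verdict.
The state is a dict: "clock": time; "joint_pos": joint angles; "qvel": joint speeds; "tau": joint torques, N m; "position": TCP position; "orientation": TCP orientation; "wrist_force": force on the tool from outside, world axes, zero at the start; "wrist_torque": the same for the moment, N m; "finger_gap": finger opening in m.
Only numpy, scipy, OpenCV 4.12 (cv2) and the standard library are available. Lean on these libraries where they do the work, as an engineer would, in place of code of your own. Each camera call takes 0.05 s, during which the arm holds its last target. There are 200 camera calls.

### The job

The run on the hand-worked sample changer is finished: park its probe in the wash beaker, the open steel beaker in the place next to the probe, on one side or the other. Draw the probe up to its top stop by the black knob, push the turntable round to the next stop by one of the steel pegs on its rim so that the wash beaker rests under the probe, then press the probe fully down into it and let go. Do not push on the beaker or the pots, keep them all standing in their places, and leave the other things on the bench alone.

Things in the scene. Friction and masses are not known exactly. Their poses are not given: they have to be found in the camera images.
- changer: The sample changer, fixed, elsewhere each time: white base, aluminium turntable 284 mm across (deck 56 mm above the bench), 315 mm column. Origin: on the bench, on the turntable's axis; x points to the column (46 mm wide, front face at 189 mm), z up. Six places (rings 64 mm across, 14 mm tall) lie 85 mm from the axis at 0 (under the probe), 60, 120 ... degrees from x; the one at 240 is empty.
- turntable (a joint): Turntable angle in rad, counter-clockwise from above positive, 0 at the start; turns either way without end. A sprung roller in a six-lobed star wheel makes it rest only at multiples of 60 degrees (1.047). Pushed at a peg it yields at about 4 to 5 N; once past half-way (30 degrees) it runs ahead by itself into the next stop.
- peg_a (a point): Middle of one of the six upright steel pegs for pushing the turntable: 12 mm across, 40 mm tall, on the rim 128 mm from the axis (tops 96 mm above the bench), half-way between neighbouring places. The point is 20 mm above the deck. peg_a starts at 150 degrees from the changer's x (front, +y side).
- peg_b (a point): Middle of the like peg that starts at 210 degrees from the changer's x (front, -y side).
- probe_lift (a joint): Height of the probe lift in m: 0 at the lower stop, 0.070 at the top stop. It slides straight up and down on the column and stays where it is left; about 10 N raises it, 3 N presses it down. It starts 0 to 12 mm above the lower stop, the probe in the open pot.
- lift_knob (a point): Centre of the head of the black knob straight above the probe: head 26 mm across, 28 mm tall (point at mid-height, 196 mm above the bench with the lift at 0; flat top 14 mm higher). Below it are a neck 22 mm across and 12 mm tall, and the lift's arm, which runs along the changer's x to the column, whose face is 104 mm from the knob's axis.
- probe: The probe, an upright rod 12 mm across that is part of the lift and reaches 76 mm below the clamp on its arm. Origin: the centre of its lower tip, 70 mm above the bench with the lift at 0 and 140 mm with the lift at the top stop, which clears all the vessels by 18 mm.
- dip_point (a point): Centre of the place under the probe, at deck height, fixed to the changer's base: 85 mm from the axis along the changer's x.
- wash_beaker: The wash beaker: open straight-sided stainless steel beaker with a rolled rim, 54 mm across (48 mm inside), 66 mm tall, about 0.11 kg, standing loose in its place. Origin: centre of its underside. It starts at +60 or at -60 degrees in the changer's frame, next to the probe's place.
- open_pot: The measured sample: an open clear plastic pot, 54 mm across (49 mm inside), 60 mm tall, 0.07 kg, standing loose in the place under the probe at the start. Origin: centre of its underside.
- pot_1: one of the four alike closed white specimen pots: upright cylinder 54 mm across with a ribbed white lid 57 mm across, 64 mm tall, 0.07 kg; it stands loose on the turntable, next to the probe on the side where the wash beaker does not stand. Origin: centre of its underside.
- pot_2: one of the four alike closed white specimen pots: upright cylinder 54 mm across with a ribbed white lid 57 mm across, 64 mm tall, 0.07 kg; it stands loose in one of the three places further to the front. Origin: centre of its underside.
- pot_3: one of the four alike closed white specimen pots: upright cylinder 54 mm across with a ribbed white lid 57 mm across, 64 mm tall, 0.07 kg; it stands loose in one of the three places further to the front. Origin: centre of its underside.
- spare_pot: one of the four alike closed white specimen pots: upright cylinder 54 mm across with a ribbed white lid 57 mm across, 64 mm tall, 0.07 kg; a bystander on the bench at the changer's +y side. Origin: centre of its underside.
- tip_box: Bystander: yellow box of pipette tips, 122 x 86 mm, 64 mm tall, on the bench at the changer's -y side. Origin: centre of its underside.
- tube_rack: Bystander: white foam rack full of capped tubes, 240 x 110 mm, 112 mm tall, on the bench to the robot's right. Origin: centre of its underside.
Mind the look-alikes: they are no part of the job. What is shaped like the pot_1 but blue is not meant.

How it is judged (in metres and radians):
On the way, in this order (a step that is already met when the one before it is completed fails the run):
1. the probe is drawn up to its top stop (value of joint probe_lift above 0.062 m), for 0.2 s.
2. with the probe still up, the turntable rests at the next stop with the wash beaker under the probe (horizontal distance between wash_beaker and dip_point below 0.009 m and (value of joint turntable between 0.9872 and 1.1072 rad or value of joint turntable between -1.1072 and -0.9872 rad) and velocity of joint turntable between -0.08 and 0.08 rad/s and value of joint probe_lift above 0.058 m), for 0.3 s.
At the end, for the whole second after the job is handed in: The probe lift is within 6 mm of its lower stop; the wash beaker is centred under the probe to 9 mm; the turntable rests within 0.06 rad of the stop one step (60 degrees) from its start; the beaker and the four pots on it stand upright (0.12 rad) on the deck in their places (value of joint probe_lift below 0.006 m and horizontal distance between wash_beaker and dip_point below 0.009 m and (value of joint turntable between 0.9872 and 1.1072 rad or value of joint turntable between -1.1072 and -0.9872 rad) and velocity of joint turntable between -0.08 and 0.08 rad/s and angle between each of wash_beaker, open_pot, pot_1, pot_2, pot_3's own z axis and vertical below 0.12 rad and height (world z) of wash_beaker between 0.05 and 0.062 m and height (world z) of open_pot between 0.05 and 0.062 m and height (world z) of pot_1 between 0.05 and 0.062 m and height (world z) of pot_2 between 0.05 and 0.062 m and height (world z) of pot_3 between 0.05 and 0.062 m); the robot touches nothing.
It fails at once if the wash beaker or a pot on the turntable is tipped by more than 0.3 rad (angle between any of wash_beaker, open_pot, pot_1, pot_2, pot_3's own z axis and vertical above 0.3 rad).
It fails at once if the robot pushes on the wash beaker or a pot on the turntable with more than 2 N (contact force between any of the fingers, the arm and wash_beaker above 2 N or contact force between any of the fingers, the arm and open_pot above 2 N or contact force between any of the fingers, the arm and pot_1 above 2 N or contact force between any of the fingers, the arm and pot_2 above 2 N or contact force between any of the fingers, the arm and pot_3 above 2 N).
It fails at once if the probe bears on a vessel with more than 4 N (contact force between probe and wash_beaker above 4 N or contact force between probe and open_pot above 4 N or contact force between probe and pot_1 above 4 N or contact force between probe and pot_2 above 4 N or contact force between probe and pot_3 above 4 N).
It fails at once if the spare pot, the tip box or the tube rack is moved by more than 30 mm (distance of any of spare_pot, tip_box, tube_rack from where it was at the start of the episode above 0.03 m).
It also fails if it takes over 58 s, if anything falls off the work surface, if the arm or the gripper's body presses on something with over 40 N, if the wrist force passes 120 N, or if a joint passes its speed limit or range.

## Working session

There is one attempt and no reset: what is moved stays moved. The work goes in short steps, Python scripts to look and compute and a tool call to move; the robot and the scene stay as the last step left them, time stands still between calls to the robot, and variables do not carry over. Pictures are saved under pics/ and viewed, about 8 in all and at most 12, crops included, and the job is handed in when it is done.

Besides the shell and the picture viewer there is one more tool, called as name([rows], argument=value, ...), one row to a line, values as JSON. apply_moves: Moves the arm, as the interface text tells. Its arguments: {"type":"object","properties":{"moves":{"type":"array"},"force":{"type":"number"}},"required":["moves"]}

```bash
mkdir -p pics; ls
cat > h.py <<'E'
import numpy as np, cv2
from bench import bot
def cap(n):
    im,d=bot.capture(n); p=bot.camera_params(n)
    return im,d,np.array(p["camera_matrix"]),np.array(p["world_from_camera"])
def cloud(d,K,T):
    v,u=np.mgrid[0:d.shape[0],0:d.shape[1]]
    P=np.stack([(u-K[0,2])/K[0,0]*d,-(v-K[1,2])/K[1,1]*d,-d,np.ones_like(d)],-1)
    return (P@T.T)[...,:3]
def proj(p,K,T):
    c=np.linalg.inv(T)@np.r_[p,1]
    return K[0,0]*c[0]/-c[2]+K[0,2], K[1,1]*-c[1]/-c[2]+K[1,2]
E
python3 - <<'E'
from h import *
for n in("side","top"):
    im,d,K,T=cap(n); cv2.imwrite(f"pics/{n}1.png",im); np.savez(f"{n}1.npz",im=im,d=d,K=K,T=T)
    print(n,K.round(1).tolist(),T.round(3).tolist())
    print({k:v for k,v in bot.camera_params(n).items() if k not in("camera_matrix","world_from_camera")})
print(bot.get_obs())
E
```

```text
pics
side [[455.2, 0.0, 321.0], [0.0, 455.2, 246.7], [0.0, 0.0, 1.0]] [[-0.885, 0.212, -0.415, 0.165], [-0.465, -0.45, 0.762, 0.726], [-0.025, 0.868, 0.497, 0.679], [0.0, 0.0, 0.0, 1.0]]
{}
top [[544.8, 0.0, 314.6], [0.0, 544.8, 239.3], [0.0, 0.0, 1.0]] [[0.025, 0.988, -0.154, 0.381], [-1.0, 0.024, -0.01, -0.117], [-0.006, 0.154, 0.988, 1.545], [0.0, 0.0, 0.0, 1.0]]
{}
{'clock': 0.1, 'joint_pos': array([-5.48839161e+01,  2.05847630e+01,  6.41024520e-01, -1.80112927e-02,
       -7.01342798e+01, -1.65065293e+01]), 'qvel': array([ 0.15338497, -0.06393017,  0.2127685 ,  0.07818934, -0.07784211,
        0.0286871 ]), 'tau': array([-1.75139769e-03, -5.84763086e+01,  2.94108742e+01,  6.95469841e+00,
       -3.20851068e-03,  1.15243205e-05]), 'position': array([ 0.21525418, -0.63933016,  0.23050069]), 'orientation': array([ 1.79920386e+02, -5.93381459e-03, -1.61396573e+02]), 'wrist_force': array([-0.19744529,  0.5134007 ,  0.32579064]), 'wrist_torque': array([-0.06341165, -0.00644548,  0.02382336]), 'finger_gap': 0.08522997792315723}
```

View pics/top1.png

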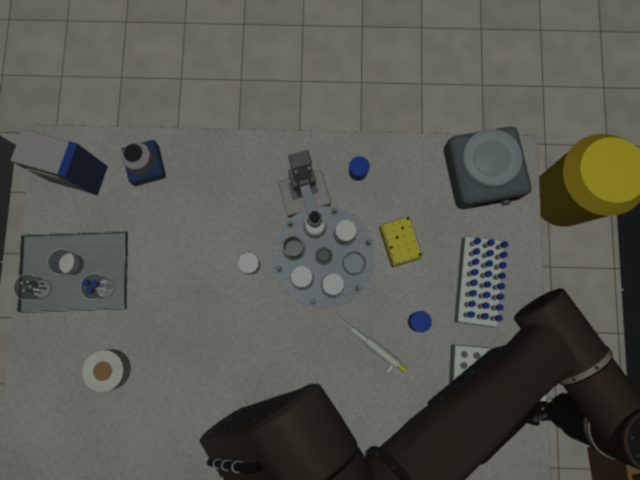

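View pics/side1.png

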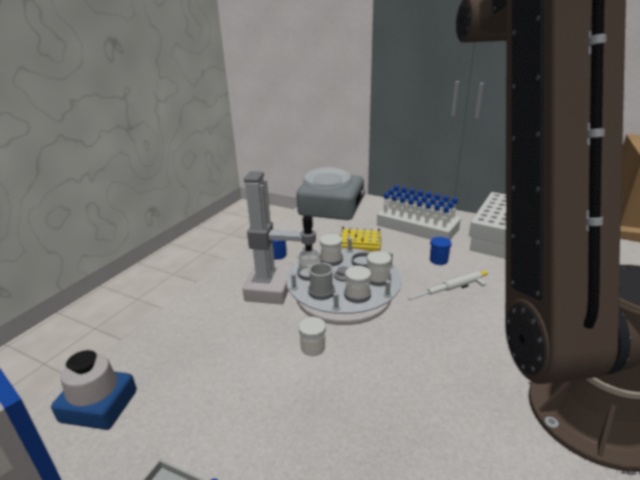

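Top view: the turntable is centred near (324,256) and the knob at (315,217). The column is above, at (303,165), and the empty ring at (353,263). The grey open beaker at (293,247) is on the changer's +y side, so the turntable has to turn by -60°. Next I measure and take enlarged crops.

```bash
python3 - <<'E'
from h import *
for n,(x0,y0,x1,y1) in dict(top=(255,135,405,315),side=(230,160,410,360)).items():
    z=np.load(n+"1.npz"); C=cloud(z["d"],z["K"],z["T"]); 
    sub=C[y0:y1,x0:x1].reshape(-1,3)
    m=(abs(sub[:,2]-.056)<.006)
    P=sub[m]; print(n,"deck n",m.sum(),"z",np.median(P[:,2]))
    c,r=cv2.minEnclosingCircle(P[:,:2].astype(np.float32)); print(c,r)
    h,v=sub[sub[:,2]>.17],None
    k=sub[(sub[:,2]>.18)&(sub[:,2]<.24)]; print("knob/arm",len(k),k.min(0).round(3),k.max(0).round(3))
    t=sub[sub[:,2]>.285]; print("col top",len(t),t.mean(0).round(3),t.min(0).round(3),t.max(0).round(3))
    cv2.imwrite(f"pics/{n}crop.png",cv2.resize(z["im"][y0:y1,x0:x1],None,fx=3 if n=="side" else 3.3,fy=3 if n=="side" else 3.3,interpolation=cv2.INTER_CUBIC))
E
python3 -c "
import cv2,numpy as np
a=cv2.imread('pics/topcrop.png');b=cv2.imread('pics/sidecrop.png')
print(a.shape,b.shape)"
```

```text
top deck n 6045 z 0.056147067136116835
(0.64322429895401, -0.135282501578331) 0.22797340154647827
knob/arm 343 [ 0.634 -0.116  0.18 ] [ 0.785 -0.03   0.239]
col top 501 [ 0.669 -0.078  0.604] [ 0.381 -0.117  0.286] [ 0.786 -0.037  1.545]
side deck n 3855 z 0.05465038496138852
(0.6413732767105103, -0.28542831540107727) 0.40986770391464233
knob/arm 710 [ 0.635 -0.111  0.18 ] [ 0.779 -0.026  0.24 ]
col top 508 [0.586 0.168 0.41 ] [ 0.165 -0.091  0.285] [0.783 0.726 0.679]
(594, 495, 3) (600, 540, 3)
```

View pics/topcrop.png

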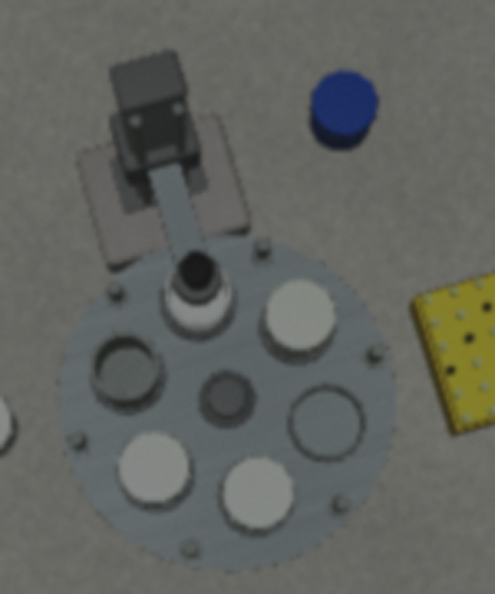

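View pics/sidecrop.png

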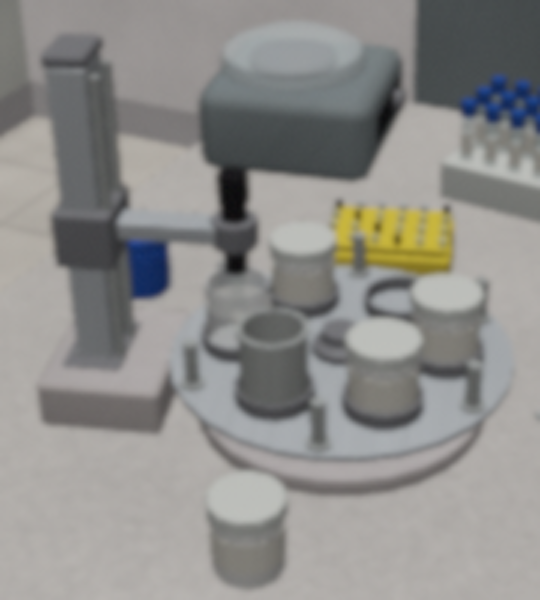

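Both crops agree. The open grey steel beaker is at top-crop (127,372), on the +y side next to the probe, and the clear pot sits under the knob. The four white-lidded pots on the deck and the bench are told apart from the blue decoys. The pegs are visible in both views, so I fit the changer pose from them.

```bash
cat > pose.py <<'E'
from h import *
from scipy.optimize import least_squares
def ray(u,K,T,z):
    dc=np.array([(u[0]-K[0,2])/K[0,0],-(u[1]-K[1,2])/K[1,1],-1]); dw=T[:3,:3]@dc; return T[:3,3]+dw*(z-T[2,3])/dw[2]
E
python3 - <<'E'
from pose import *
t=np.load("top1.npz"); s=np.load("side1.npz")
tp=np.array([(117,290),(263,245),(377,352),(341,501),(190,547),(78,437)])/3.3+[255,135]
sp=np.array([(191,347),(318,402),(473,363),(360,236)])/3+[230,160]
A=np.array([ray(u,t["K"],t["T"],.093)[:2] for u in tp]); B=np.array([ray(u,s["K"],s["T"],.096)[:2] for u in sp])
print(A.round(3).tolist(),B.round(3).tolist())
def fit(A,ang):
    f=lambda q:(np.c_[q[0]+.128*np.cos(q[2]+ang),q[1]+.128*np.sin(q[2]+ang)]-A).ravel()
    r=least_squares(f,[.64,-.13,.2]); return r.x, (r.fun*1000).round(1)
# top order: left-of-column(30), right-of-column(-30), -90,-150,150,90
d=np.radians
print(fit(A,d(np.array([30,-30,-90,-150,150,90]))))
print(fit(B,d(np.array([30,90,150,-30]))))
for z,n in((t,"top"),(s,"side")):
    C=cloud(z["d"],z["K"],z["T"]).reshape(-1,3); 
    k=C[(abs(C[:,0]-.64)<.2)&(abs(C[:,1]+.1)<.2)]
    kk=k[(k[:,2]>.19)&(k[:,2]<.24)&(k[:,0]<.70)]; print(n,"knob",len(kk),kk.min(0).round(3),kk.max(0).round(3),np.median(kk,0).round(3), np.percentile(kk[:,2],[50,80,95]))
    D=k[(k[:,2]>.05)&(k[:,2]<.06)&(np.hypot(k[:,0]-.565,k[:,1]+.135)<.17)]
    c,r=cv2.minEnclosingCircle(D[:,:2].astype(np.float32)); print("deck",c,r)
    cp=k[(k[:,2]>.30)&(k[:,2]<.33)]; print("column",len(cp),cp.mean(0).round(3), cv2.minAreaRect(cp[:,:2].astype(np.float32)))
E
```

```text
[[0.65, -0.036], [0.691, -0.155], [0.604, -0.25], [0.482, -0.222], [0.442, -0.102], [0.528, -0.008]] [[0.646, -0.022], [0.526, 0.001], [0.442, -0.095], [0.602, -0.24]]
(array([ 0.56633975, -0.12898603,  0.30839585]), array([ 2.1,  1.8,  0.3, -1. ,  1.1, -0.8, -1.8, -1.3, -0.7, -0.1, -1. ,
        1.4]))
(array([ 0.52581101, -0.13644298, -0.01193728]), array([ -8.9, -52.1,   1.7,  -9.3, -26.6,  23.7,  33.8,  37.8]))
top knob 97 [ 0.634 -0.114  0.193] [ 0.66  -0.088  0.222] [ 0.645 -0.101  0.213] [0.21319399 0.21595859 0.21837156]
deck (0.5743464231491089, -0.1280764937400818) 0.14778470993041992
column 329 [ 0.76  -0.065  0.314] ((0.7607401609420776, -0.06459614634513855), (0.04244210198521614, 0.04990151524543762), 18.088272094726562)
side knob 129 [ 0.635 -0.111  0.19 ] [ 0.659 -0.086  0.214] [ 0.644 -0.092  0.206] [0.20557848 0.21212621 0.21353276]
deck (0.5722910761833191, -0.14233949780464172) 0.16093005239963531
column 214 [ 0.757 -0.056  0.31 ] ((0.7604865431785583, -0.06088084727525711), (0.03454839065670967, 0.050305526703596115), 17.466352462768555)
```

Pose of the changer: axis at (0.566, -0.128) with yaw 17.7°. The top-view pegs fit to about 2 mm, and the knob measured from depth in both views is (0.647, -0.100), within 3 mm of what the model predicts. At tool yaw -162.3° the tool x is -changer x and the tool y is changer y. I now move above the knob.

apply_moves([
  [0,0,0.9,0,0,-0.03,1],
  [0,0,0,-0.024,0.016,0,1],
  [0,0,0,-0.024,0.016,0,1],
  [0,0,0,-0.024,0.016,0,1],
  [0,0,0,-0.024,0.016,0,1],
  [0,0,0,-0.024,0.016,0,1],
  [0,0,0,-0.024,0.016,0,1],
  [0,0,0,-0.024,0.016,0,1],
  [0,0,0,-0.024,0.016,0,1],
  [0,0,0,-0.024,0.016,0,1],
  [0,0,0,-0.024,0.016,0,1],
  [0,0,0,-0.024,0.016,0,1],
], force=60)

```text
clock: 1.1
position: [0.4138, -0.3903, 0.261]
orientation: [180.0, -0.0, -162.3]
wrist_force: [-0.1, -0.9, -0.0]
finger_gap: 0.0858
```

apply_moves([
  [0,0,0,-0.024,0.016,0,1],
  [0,0,0,-0.024,0.016,0,1],
  [0,0,0,-0.024,0.016,0,1],
  [0,0,0,-0.024,0.016,0,1],
  [0,0,0,-0.024,0.016,0,1],
  [0,0,0,-0.024,0.016,0,1],
  [0,0,0,-0.024,0.016,0,1],
  [0,0,0,-0.024,0.016,0,1],
  [0,0,0,-0.024,0.016,0,1],
  [0,0,0,-0.024,0.016,0,1],
  [0,0,0,-0.02,0.016,0,1],
  [0,0,0,0,0,0,1],
])

```text
clock: 2.1
position: [0.6094, -0.1417, 0.2602]
orientation: [180.0, -0.0, -162.1]
wrist_force: [0.1, -1.4, -0.2]
finger_gap: 0.0854
```

```bash
cat >> h.py <<'E'
C0=np.array([.566,-.128]);Y=np.radians(17.7)
def st():
    o=bot.get_obs(); d=np.array(o["position"][:2])-C0
    print("t",round(o["clock"],2),"chg",(d[0]*np.cos(Y)+d[1]*np.sin(Y)).round(4),(-d[0]*np.sin(Y)+d[1]*np.cos(Y)).round(4),"z",o["position"][2].round(4),"rpy",np.round(o["orientation"],1),"F",np.round(o["wrist_force"],1),"gap",round(o["finger_gap"],4))
E
python3 - <<'E'
from h import *
st()
a=cap("side")[0][130:330,220:420]; b=cap("top")[0][135:335,215:415]
cv2.imwrite("pics/m1.png",cv2.resize(np.hstack([a,b]),None,fx=2,fy=2,interpolation=cv2.INTER_CUBIC))
E
```

```text
t 2.1 chg 0.0372 -0.0262 z 0.2602 rpy [ 180.    -0.  -162.1] F [ 0.1 -1.4 -0.2] gap 0.0854
```

View pics/m1.png

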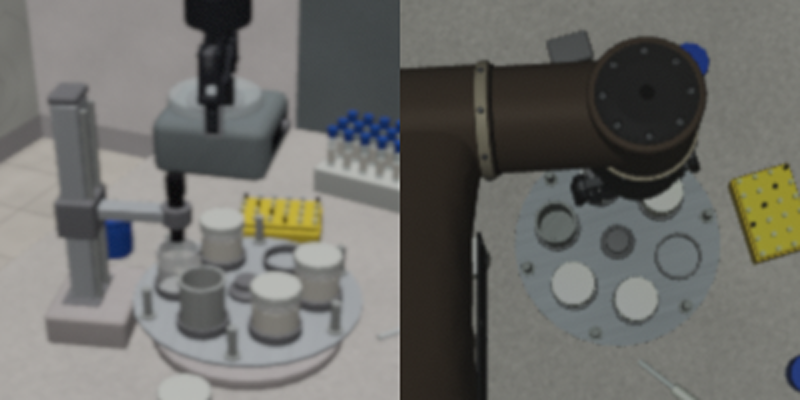

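The arm fell short because the speed limit cut some rows. I finish the approach with 48 mm and 27 mm more, then descend around the knob.

apply_moves([
  [0,0,0,-0.016,0.009,0,1],
  [0,0,-0.2,-0.016,0.009,0,1],
  [0,0,0,-0.016,0.009,0,1],
  [0,0,0,0,0,0,1],
  [0,0,0,0,0,0,1],
])

```text
clock: 2.62
position: [0.6457, -0.1036, 0.2607]
orientation: [180.0, -0.0, -162.0]
wrist_force: [0.3, -0.5, 0.5]
finger_gap: 0.085
```

Run:
```python
from h import *
st()
im,d,K,T=cap("side"); C=cloud(d,K,T).reshape(-1,3)
c=np.cos(Y);s=np.sin(Y); D=C[:,:2]-C0; Q=np.c_[D@[c,s],D@[-s,c],C[:,2]]
k=Q[(abs(Q[:,0]-.085)<.025)&(abs(Q[:,1])<.06)]
for lo,hi in((.185,.22),(.255,.285),(.285,.31)):
    m=k[(k[:,2]>lo)&(k[:,2]<hi)]; print(lo,len(m),m.min(0).round(4),m.max(0).round(4)) if len(m) else 0
a=im[130:280,240:390]; cv2.imwrite("pics/m2.png",cv2.resize(a,None,fx=4,fy=4,interpolation=cv2.INTER_CUBIC))
```

```text
t 2.62 chg 0.0834 -0.001 z 0.2607 rpy [ 180.   -0. -162.] F [ 0.3 -0.5  0.5] gap 0.085
0.185 146 [ 0.0738 -0.0083  0.1856] [0.0972 0.0171 0.2145]
0.255 82 [ 0.0716 -0.0494  0.2726] [0.0934 0.0557 0.2849]
0.285 165 [ 0.0713 -0.0492  0.2851] [0.0937 0.0591 0.3098]
```

View pics/m2.png

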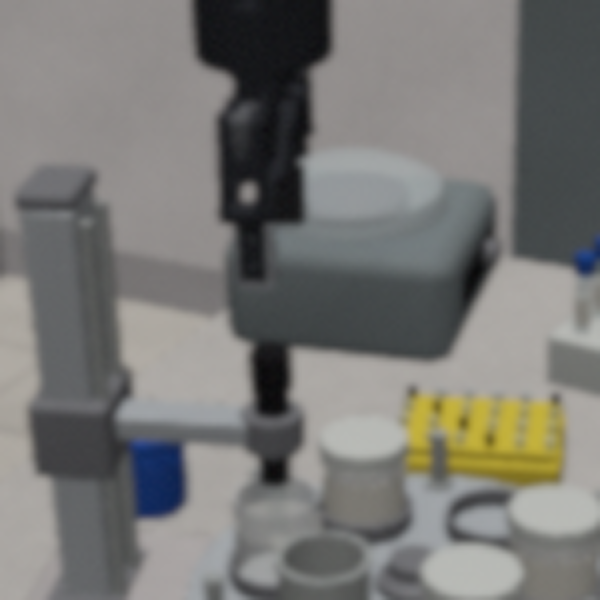

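The fingers, still above the knob, sit about 3 mm short in changer x and 3 mm short in y (same camera). The knob top is at z≈0.2145, so the lift is about 4 mm up. I correct the offset and descend.

apply_moves([
  [0,0,-0.3,-0.003,0.003,0,1],
  [0,0,0,0,0,0.02,1],
  [0,0,0,0,0,0.02,1],
  [0,0,0,0,0,0.02,1],
  [0,0,0,0,0,0.016,1],
  [0,0,0,0,0,0,1],
  [0,0,0,0,0,0,1],
])

```text
clock: 3.25
position: [0.6465, -0.1011, 0.1851]
orientation: [180.0, -0.1, -161.8]
wrist_force: [-0.6, 0.1, 0.3]
finger_gap: 0.0853
```

apply_moves([
  [0,0,0,0,0,0,0.5],
  [0,0,0,0,0,0,0.2],
  [0,0,0,0,0,0,0.1],
  [0,0,0,0,0,0,0.0],
  [0,0,0,0,0,0,0.0],
  [0,0,0,0,0,0,0.0],
  [0,0,0,0,0,0,0.0],
  [0,0,0,0,0,0,0.0],
])

```text
clock: 3.92
position: [0.6471, -0.1007, 0.1857]
orientation: [-180.0, 0.0, -161.8]
wrist_force: [-0.8, 1.1, 2.5]
finger_gap: 0.0246
```

```bash
python3 -c "
from h import *
st()"
```

```text
t 3.92 chg 0.0855 0.0014 z 0.1857 rpy [-180.     0.  -161.8] F [-0.8  1.1  2.5] gap 0.0246
```

The knob is gripped, with a gap of 25 mm. I draw it up.

apply_moves([
  [0,0,0,0,0,-0.006,0],
  [0,0,0,0,0,-0.006,0],
  [0,0,0,0,0,-0.006,0],
  [0,0,0,0,0,-0.006,0],
  [0,0,0,0,0,-0.006,0],
  [0,0,0,0,0,-0.006,0],
  [0,0,0,0,0,-0.006,0],
  [0,0,0,0,0,-0.006,0],
  [0,0,0,0,0,-0.006,0],
  [0,0,0,0,0,-0.006,0],
  [0,0,0,0,0,0,0],
])

```text
clock: 4.83
position: [0.647, -0.1007, 0.2448]
orientation: [180.0, -0.0, -161.8]
wrist_force: [0.4, 1.1, -2.9]
finger_gap: 0.0242
```

apply_moves([
  [0,0,0,0,0,-0.002,0],
  [0,0,0,0,0,-0.002,0],
  [0,0,0,0,0,-0.001,0],
  [0,0,0,0,0,-0.001,0],
  [0,0,0,0,0,0,0],
  [0,0,0,0,0,0,0],
  [0,0,0,0,0,0,0],
])

```text
clock: 5.42
position: [0.647, -0.1007, 0.2506]
orientation: [180.0, -0.0, -161.8]
wrist_force: [5.3, -0.4, -8.5]
finger_gap: 0.0245
```

```bash
cat >> h.py <<'E'
def cf(n="side"):
    im,d,K,T=cap(n); C=cloud(d,K,T); D=C[...,:2]-C0; c=np.cos(Y);s=np.sin(Y)
    return im,np.dstack([D@[c,s],D@[-s,c],C[...,2]])
E
python3 - <<'E'
from h import *
st()
im,Q=cf(); np.save("q.npy",Q); a=im[130:280,220:420]; cv2.imwrite("pics/m3.png",cv2.resize(a,None,fx=4,fy=4,interpolation=cv2.INTER_CUBIC))
E
```

```text
t 5.42 chg 0.0855 0.0014 z 0.2506 rpy [ 180.    -0.  -161.8] F [ 5.3 -0.4 -8.5] gap 0.0245
```

View pics/m3.png

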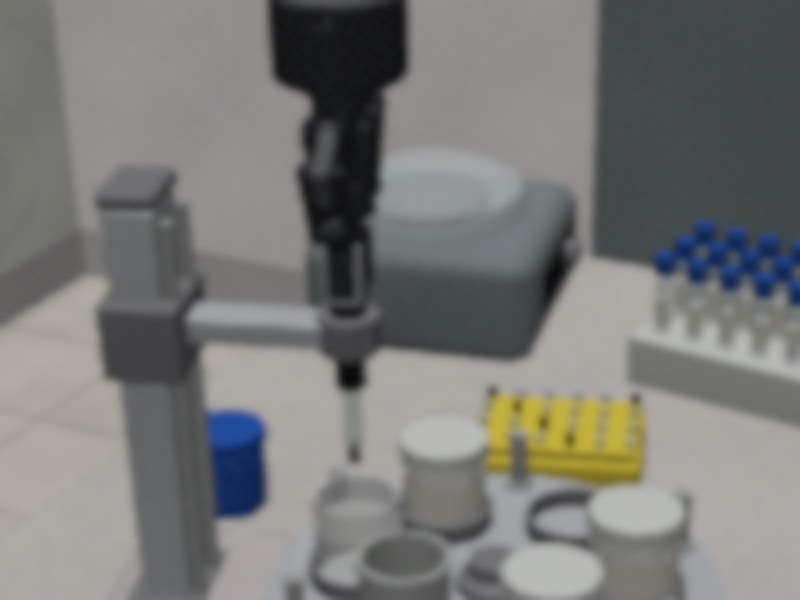

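The probe is clear of the pot. I pull a little further to confirm that it is against the top stop.

apply_moves([
  [0,0,0,0,0,-0.001,0],
  [0,0,0,0,0,-0.001,0],
  [0,0,0,0,0,0,0],
  [0,0,0,0,0,0,0],
])

```text
clock: 5.8
position: [0.6469, -0.1007, 0.252]
orientation: [180.0, -0.0, -161.8]
wrist_force: [5.7, -1.0, -11.5]
finger_gap: 0.0244
```

apply_moves([
  [0,0,0,0,0,-0.001,0],
  [0,0,0,0,0,-0.001,0],
  [0,0,0,0,0,0,0],
  [0,0,0,0,0,0,0],
])

```text
clock: 6.13
position: [0.6469, -0.1006, 0.2521]
orientation: [179.9, -0.1, -161.8]
wrist_force: [10.7, -2.4, -21.2]
finger_gap: 0.024
```

The force rose to 21 N with no further motion at z=0.252, so the lift is against its top stop. I relax, release and rise.

apply_moves([
  [0,0,0,0,0,0.002,0],
  [0,0,0,0,0,0,0],
  [0,0,0,0,0,0,0.5],
  [0,0,0,0,0,0,1],
  [0,0,0,0,0,0,1],
  [0,0,0,0,0,0,1],
  [0,0,0,0,0,0,1],
  [0,0,0,0,0,-0.015,1],
  [0,0,0,0,0,-0.015,1],
  [0,0,0,0,0,-0.015,1],
  [0,0,0,0,0,-0.015,1],
  [0,0,0,0,0,0,1],
])

```text
clock: 7.13
position: [0.648, -0.1012, 0.3174]
orientation: [-179.9, 0.3, -161.8]
wrist_force: [0.1, -0.4, 1.1]
finger_gap: 0.0855
```

apply_moves([
  [0,0,0,0.0215,-0.012,0,0],
  [0,0,0,0.0215,-0.012,0,0],
  [0,0,0,0.0215,-0.012,0,0],
  [0,0,0,0.0215,-0.012,0,0],
  [0,0,0,0.0215,-0.012,0,0],
  [0,0,0,0.0215,-0.012,0,0],
  [0,0,0,0.0215,-0.012,0,0],
  [0,0,0,0.0215,-0.012,0,0],
  [0,0,-6,0,0,0,0],
  [0,0,-6,0,0,0,0],
  [0,0,-6,0,0,0,0],
  [0,0,-6,0,0,0,0],
])

```text
clock: 8.13
position: [0.513, -0.246, 0.3134]
orientation: [-180.0, 0.0, -137.5]
wrist_force: [0.2, -0.2, -0.1]
finger_gap: -0.0002
```

apply_moves([
  [0,0,-6,0,0,0,0],
  [0,0,-6,0,0,0,0],
  [0,0,-6,0,0,0,0],
  [0,0,-6,0,0,0,0],
  [0,0,0,0,0,0,0],
])

```text
clock: 8.55
position: [0.5132, -0.2457, 0.3132]
orientation: [180.0, 0.0, -113.5]
wrist_force: [-1.1, -0.2, -0.3]
finger_gap: -0.0003
```

Run:
```python
from h import *
st()
a,Q=cf(); a=a[130:330,220:420]; b=cap("top")[0][135:335,215:415]
k=Q[(abs(Q[...,0]-.085)<.016)&(abs(Q[...,1])<.03)&(Q[...,2]>.15)&(Q[...,2]<.29)]; print("knob top",np.percentile(k[:,2],[90,97,100]).round(4))
cv2.imwrite("pics/m4.png",cv2.resize(np.hstack([a,b]),None,fx=2,fy=2,interpolation=cv2.INTER_CUBIC))
```

```text
t 8.55 chg -0.0861 -0.0961 z 0.3132 rpy [ 180.     0.  -113.5] F [-1.1 -0.2 -0.3] gap -0.0003
knob top [0.2751 0.2784 0.2798]
```

View pics/m4.png

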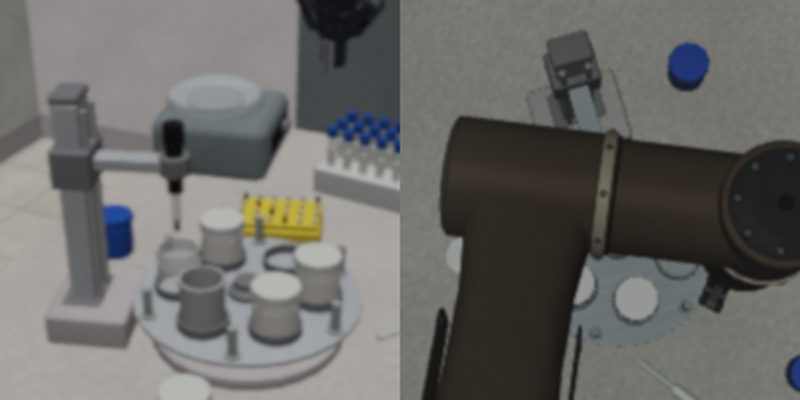

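The lift stands at 0.070 m (knob top at 0.280), and all the vessels are untouched in their places. Before descending, I check how high the arm links are above the knob.

Run:
```python
from h import *
print(np.round(bot.get_obs()["joint_pos"],1))
im,Q=cf("top")
g=Q[135:335:20,215:415:20]
np.set_printoptions(linewidth=200)
print(g[...,2].round(2)); 
m=(Q[...,2]>.33); print("arm min z within 0.09 of knob/near changer:")
for r,c in((.085,0),(.085,-.05),(.0,0),(.21,0),(.085,.05),(.04,-.1)):
    s=(np.hypot(Q[...,0]-r,Q[...,1]-c)<.05)&m; print(r,c,Q[...,2][s].min().round(3) if s.any() else None, Q[...,2][s].max().round(3) if s.any() else None)
```

```text
[ -5.9   8.1  -5.3  -0.  -76.6 -18.1]
[[ 0.    0.   -0.01  0.    0.   -0.01  0.    0.    0.    0.  ]
 [-0.   -0.    0.   -0.    0.32 -0.   -0.    0.    0.01 -0.  ]
 [ 0.   -0.   -0.   -0.01  0.28  0.22  0.    0.06 -0.    0.  ]
 [-0.   -0.    0.71  0.    0.05  0.04 -0.   -0.    0.   -0.  ]
 [-0.    0.    0.73  0.74  0.73  0.73  0.73  0.72  0.72  0.75]
 [ 0.    0.73  0.73  0.73  0.73  0.74  0.73  0.73  0.75  0.75]
 [-0.    0.    0.74  0.74  0.74  0.72  0.71  0.72  0.72  0.75]
 [-0.    0.    0.75  0.75  0.74  0.06  0.12  0.06  0.53  0.65]
 [-0.    0.73  0.76  0.76  0.74  0.06  0.05  0.05 -0.   -0.  ]
 [-0.    0.7   0.77  0.77  0.73  0.    0.02  0.01  0.   -0.  ]]
arm min z within 0.09 of knob/near changer:
0.085 0 None None
0.085 -0.05 None None
0.0 0 0.69 0.74
0.21 0 None None
0.085 0.05 None None
0.04 -0.1 None None
```

The links are about 0.7 m up, so there is room. I descend behind peg_b, on the side of the empty place.

apply_moves([
  [0,0,0,0,0,0.025,0],
  [0,0,0,0,0,0.025,0],
  [0,0,0,0,0,0.025,0],
  [0,0,0,0,0,0.025,0],
  [0,0,0,0,0,0.025,0],
  [0,0,0,0,0,0.025,0],
  [0,0,0,0,0,0.025,0],
  [0,0,0,0,0,0.025,0],
  [0,0,0,0,0,0.015,0],
  [0,0,0,0,0,0,0],
  [0,0,0,0,0,0,0],
])

```text
clock: 9.62
position: [0.5132, -0.2458, 0.098]
orientation: [179.9, -0.0, -113.9]
wrist_force: [0.4, -0.3, 1.5]
finger_gap: -0.0003
```

Run:
```python
from h import *
st()
b=cap("top")[0][215:315,265:415]; a=cap("side")[0][220:320,270:420]
cv2.imwrite("pics/m5.png",cv2.resize(np.vstack([a,b]),None,fx=3,fy=3,interpolation=cv2.INTER_CUBIC))
```

```text
t 9.62 chg -0.0862 -0.0962 z 0.098 rpy [ 179.9   -0.  -113.9] F [ 0.4 -0.3  1.5] gap -0.0003
```

View pics/m5.png

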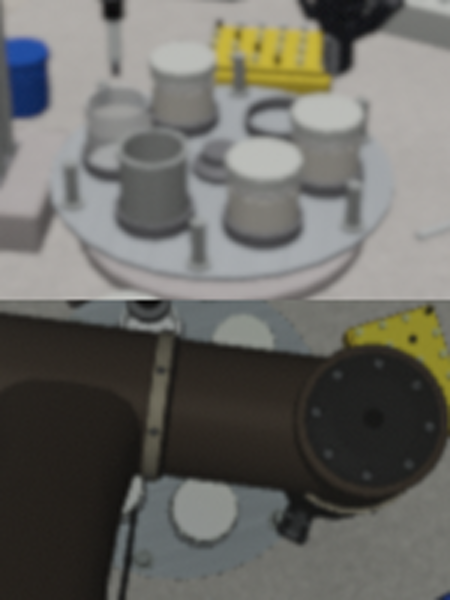

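Run:
```python
from h import *
im,d,K,T=cap("top"); print("tcp px",proj([.5132,-.2458,.098],K,T)," crop",[(a-b)*3 for a,b in zip(proj([.5132,-.2458,.098],K,T),(265,115))])
im,Q=cf("top"); s=(np.hypot(Q[...,0]+.0862,Q[...,1]+.0962)<.05)&(Q[...,2]>.075); print(np.c_[Q[s],np.degrees(np.arctan2(Q[s][:,1],Q[s][:,0]))%360].round(3)[::4])
im,d,K,T=cap("side"); print("side crop",[(a-b)*3 for a,b in zip(proj([.5132,-.2458,.098],K,T),(270,220))])
im,Q=cf("side"); s=(np.hypot(Q[...,0]+.0862,Q[...,1]+.0962)<.05)&(Q[...,2]>.08)&(Q[...,2]<.16); print(np.c_[Q[s],np.degrees(np.arctan2(Q[s][:,1],Q[s][:,0]))%360].round(3)[::6])
```

```text
tcp px (np.float64(367.46729335224006), np.float64(275.1307073857558))  crop [np.float64(307.4018800567202), np.float64(480.39212215726735)]
[[-3.80000e-02 -9.90000e-02  5.31000e-01  2.48799e+02]
 [-4.10000e-02 -1.06000e-01  5.32000e-01  2.49027e+02]
 [-4.30000e-02 -1.13000e-01  5.36000e-01  2.49016e+02]
 ...
 [-1.24000e-01 -7.50000e-02  1.89000e-01  2.10992e+02]
 [-1.26000e-01 -6.80000e-02  1.98000e-01  2.08555e+02]
 [-1.28000e-01 -7.10000e-02  1.92000e-01  2.08801e+02]]
side crop [np.float64(337.2955673815319), np.float64(71.91378777371759)]
[[-4.90000e-02 -1.12000e-01  1.60000e-01  2.46582e+02]
 [-5.40000e-02 -1.10000e-01  1.55000e-01  2.43940e+02]
 [-6.20000e-02 -1.06000e-01  1.55000e-01  2.39742e+02]
 [-6.40000e-02 -1.06000e-01  1.52000e-01  2.38724e+02]
 [-6.20000e-02 -9.90000e-02  1.53000e-01  2.37624e+02]
 [-1.00000e-01 -9.70000e-02  1.56000e-01  2.23979e+02]
 [-6.80000e-02 -9.80000e-02  1.51000e-01  2.35445e+02]
 [-9.50000e-02 -9.80000e-02  1.52000e-01  2.25903e+02]
 [-6.30000e-02 -9.90000e-02  1.47000e-01  2.37777e+02]
 [-7.80000e-02 -9.40000e-02  1.51000e-01  2.30322e+02]

[... 1665 characters left out ...]
-8.50000e-02  1.19000e-01  2.24060e+02]
 [-7.10000e-02 -1.02000e-01  1.05000e-01  2.35056e+02]
 [-8.70000e-02 -8.40000e-02  1.16000e-01  2.23945e+02]
 [-7.50000e-02 -9.10000e-02  1.09000e-01  2.30573e+02]
 [-9.00000e-02 -8.80000e-02  1.11000e-01  2.24512e+02]
 [-7.70000e-02 -9.00000e-02  1.07000e-01  2.29234e+02]
 [-9.30000e-02 -8.70000e-02  1.10000e-01  2.23052e+02]
 [-8.30000e-02 -8.60000e-02  1.07000e-01  2.25936e+02]
 [-7.80000e-02 -8.80000e-02  1.02000e-01  2.28482e+02]
 [-9.30000e-02 -9.50000e-02  9.90000e-02  2.25674e+02]
 [-1.10000e-01 -6.40000e-02  9.40000e-02  2.10430e+02]
 [-1.15000e-01 -6.60000e-02  9.10000e-02  2.09905e+02]
 [-1.10000e-01 -5.90000e-02  8.60000e-02  2.08097e+02]]
```

The finger sits at 228° with peg_b at 210°, as planned. The knuckles are low, so I go down only 13 mm more (TCP 0.085 against a peg top of 0.096) and start the arc.

apply_moves([
  [0,0,0,0,0,0.008,0],
  [0,0,0,0,0,0.005,0],
  [0,0,2,0,0.0045,0,0],
  [0,0,2,0,0.0045,0,0],
  [0,0,2,0,0.0045,0,0],
  [0,0,2,0,0.0045,0,0],
  [0,0,0,0,0,0,0],
  [0,0,0,0,0,0,0],
])

```text
clock: 10.58
position: [0.4972, -0.2376, 0.085]
orientation: [180.0, -0.0, -121.7]
wrist_force: [-0.5, 0.2, -0.6]
finger_gap: 0.0002
```

apply_moves([
  [0,0,2,0,0.0045,0,0],
  [0,0,2,0,0.0045,0,0],
  [0,0,2,0,0.0045,0,0],
  [0,0,2,0,0.0045,0,0],
  [0,0,0,0,0,0,0],
])

```text
clock: 11.0
position: [0.4837, -0.2276, 0.0856]
orientation: [-179.9, 0.1, -129.8]
wrist_force: [2.4, -1.8, 0.5]
finger_gap: -0.0
```

```bash
cat >> h.py <<'E'
def pegs():
    im,Q=cf("side"); r=np.hypot(Q[...,0],Q[...,1])
    s=(abs(r-.128)<.012)&(Q[...,2]>.075)&(Q[...,2]<.1)
    a=np.degrees(np.arctan2(Q[...,1],Q[...,0]))[s]%360; h=np.histogram(a,72,(0,360)); print("pegs",[(int(e),int(n)) for n,e in zip(*h) if n>2])
    return im
E
python3 -c "
from h import *
st();pegs()"
```

```text
t 11.0 chg -0.1087 -0.0698 z 0.0856 rpy [-1.799e+02  1.000e-01 -1.298e+02] F [ 2.4 -1.8  0.5] gap -0.0
pegs [(20, 9), (25, 34), (80, 38), (85, 11), (140, 41), (200, 30), (205, 25), (210, 14), (215, 5), (260, 16), (265, 16), (325, 6)]
```

Contact has been made: about 3 N, and the pegs have shifted by roughly 5°. I continue along the arc.

apply_moves([
  [0,0,2,0,0.0045,0,0],
  [0,0,2,0,0.0045,0,0],
  [0,0,2,0,0.0045,0,0],
  [0,0,2,0,0.0045,0,0],
  [0,0,2,0,0.0045,0,0],
  [0,0,2,0,0.0045,0,0],
  [0,0,2,0,0.0045,0,0],
  [0,0,2,0,0.0045,0,0],
  [0,0,2,0,0.0045,0,0],
  [0,0,2,0,0.0045,0,0],
])

```text
clock: 11.88
position: [0.454, -0.1938, 0.0855]
orientation: [-180.0, 0.0, -149.8]
wrist_force: [2.6, 0.1, 0.3]
finger_gap: -0.0002
```

apply_moves([
  [0,0,2,0,0.0045,0,0],
  [0,0,2,0,0.0045,0,0],
  [0,0,2,0,0.0045,0,0],
  [0,0,0,0,0,0,0],
  [0,0,0,0,0,0,0],
  [0,0,0,0,0,0,0],
  [0,0,0,0,0,0,0],
  [0,0,0,0,0,0,0],
  [0,0,0,0,0,0,0],
])

```text
clock: 12.63
position: [0.4468, -0.182, 0.0852]
orientation: [180.0, -0.0, -155.8]
wrist_force: [-0.6, 0.4, -0.6]
finger_gap: -0.0001
```

```bash
python3 -c "
from h import *
st();a=pegs()[130:330,220:420]
b=cap('top')[0][135:335,215:415]
cv2.imwrite('pics/m6.png',cv2.resize(np.hstack([a,b]),None,fx=2,fy=2,interpolation=cv2.INTER_CUBIC))"
```

```text
t 12.63 chg -0.13 -0.0152 z 0.0852 rpy [ 180.    -0.  -155.8] F [-0.6  0.4 -0.6] gap -0.0001
pegs [(40, 37), (45, 9), (95, 8), (100, 42), (155, 18), (160, 29), (180, 37), (185, 6), (215, 3), (220, 33), (280, 23), (285, 14), (340, 4), (345, 10)]
```

View pics/m6.png

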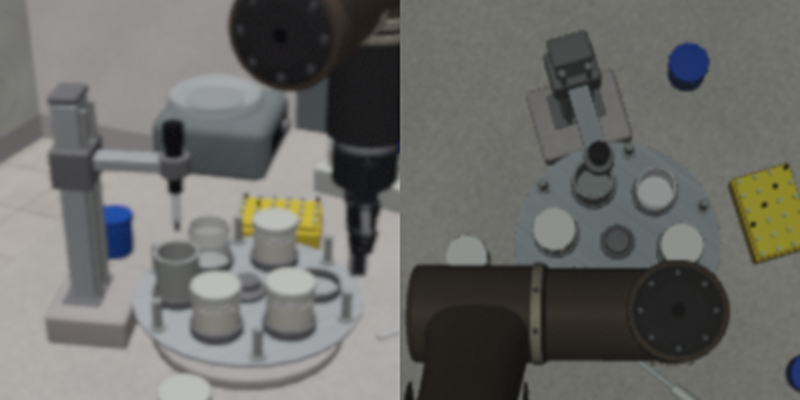

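The table has left the finger and is running on, with the beaker coming under the probe. I wait and check the angle.

apply_moves([
  [0,0,0,0,0,0,0],
  [0,0,0,0,0,0,0],
  [0,0,0,0,0,0,0],
  [0,0,0,0,0,0,0],
  [0,0,0,0,0,0,0],
  [0,0,0,0,0,0,0],
  [0,0,0,0,0,0,0],
  [0,0,0,0,0,0,0],
  [0,0,0,0,0,0,0],
  [0,0,0,0,0,0,0],
])

```text
clock: 13.57
position: [0.4468, -0.1818, 0.0853]
orientation: [180.0, -0.0, -155.8]
wrist_force: [0.1, 0.7, -0.6]
finger_gap: 0.0002
```

```bash
cat >> h.py <<'E'
def beaker(Q):
    # steel beaker / rim points near dip point, z near 0.122
    s=(np.hypot(Q[...,0]-.085,Q[...,1])<.045)&(Q[...,2]>.113)&(Q[...,2]<.13); k=Q[s]
    print("rim",len(k),k.min(0).round(4),k.max(0).round(4),cv2.minEnclosingCircle(k[:,:2].astype(np.float32)))
E
python3 -c "
from h import *
st();pegs(); z=np.load('side1.npz')
C=cloud(z['d'],z['K'],z['T']);D=C[...,:2]-C0;c=np.cos(Y);s=np.sin(Y);Q=np.dstack([D@[c,s],D@[-s,c],C[...,2]])
r=np.hypot(Q[...,0],Q[...,1]);s=(abs(r-.128)<.012)&(Q[...,2]>.075)&(Q[...,2]<.1)
a=np.degrees(np.arctan2(Q[...,1],Q[...,0]))[s]%360;h=np.histogram(a,72,(0,360));print('start',[(int(e),int(n)) for n,e in zip(*h) if n>2])
for n in('side','top'): beaker(cf(n)[1])"
```

```text
t 13.57 chg -0.13 -0.015 z 0.0853 rpy [ 180.    -0.  -155.8] F [ 0.1  0.7 -0.6] gap 0.0002
pegs [(25, 6), (30, 36), (85, 27), (90, 18), (145, 40), (150, 4), (180, 31), (185, 6), (205, 30), (210, 7), (265, 11), (270, 23)]
start [(25, 5), (30, 37), (85, 29), (90, 18), (145, 42), (150, 3), (205, 15), (210, 3), (265, 11), (270, 24), (330, 5)]
rim 148 [ 0.0595 -0.0278  0.1132] [0.1149 0.0308 0.1223] ((0.08716461807489395, 0.0010830959072336555), 0.029858775436878204)
rim 76 [ 0.0578 -0.0277  0.1139] [0.1065 0.027  0.1293] ((0.08588029444217682, -1.5967001672834158e-05), 0.028185218572616577)
```

The table is at rest. The peg pattern equals the start pattern (one step on), and the beaker rim is centred at (0.086, 0.000) in the changer's frame from both views. I rise, go over the knob with shut fingers, and press.

apply_moves([
  [0,0,0,0,0,-0.02,0],
  [0,0,0,0,0,-0.025,0],
  [0,0,0,0,0,-0.025,0],
  [0,0,0,0,0,-0.025,0],
  [0,0,0,0,0,-0.025,0],
  [0,0,0,0,0,-0.025,0],
  [0,0,0,0,0,-0.025,0],
  [0,0,0,0,0,-0.025,0],
  [0,0,0,0,0,-0.025,0],
  [0,0,0,0,0,-0.02,0],
  [0,0,6.5,0,0,0,0],
  [0,0,0,0,0,0,0],
])

```text
clock: 14.72
position: [0.4472, -0.1818, 0.3265]
orientation: [-180.0, 0.1, -162.6]
wrist_force: [0.2, -0.2, -1.4]
finger_gap: 0.0
```

apply_moves([
  [0,0,0,-0.0216,0.0016,0,0],
  [0,0,0,-0.0216,0.0016,0,0],
  [0,0,0,-0.0216,0.0016,0,0],
  [0,0,0,-0.0216,0.0016,0,0],
  [0,0,0,-0.0216,0.0016,0,0],
  [0,0,0,-0.0216,0.0016,0,0],
  [0,0,0,-0.0216,0.0016,0,0],
  [0,0,0,-0.0216,0.0016,0,0],
  [0,0,0,-0.0216,0.0016,0,0],
  [0,0,0,-0.0216,0.0016,0,0],
  [0,0,0,0,0,0,0],
  [0,0,0,0,0,0,0],
])

```text
clock: 15.72
position: [0.6478, -0.1004, 0.3229]
orientation: [179.9, -0.2, -162.1]
wrist_force: [-1.3, -0.4, 0.1]
finger_gap: -0.0001
```

```bash
python3 -c "
from h import *
st();pegs();im,Q=cf('side');k=Q[(abs(Q[...,0]-.085)<.016)&(abs(Q[...,1])<.03)&(Q[...,2]>.24)&(Q[...,2]<.34)];h=np.histogram(k[:,2],20,(.24,.34));print(h[0])"
```

```text
t 15.72 chg 0.0863 0.0015 z 0.3229 rpy [ 179.9   -0.2 -162.1] F [-1.3 -0.4  0.1] gap -0.0001
pegs [(25, 4), (30, 38), (85, 31), (90, 16), (145, 42), (150, 3), (205, 31), (210, 7), (265, 10), (270, 24)]
[20 19 14 23 26 22 25 51  0  0  0  0  0  0  0  0 14 17 23 22]
```

apply_moves([
  [0,0,0,0,0,0.019,0],
  [0,0,0,0,0,0.019,0],
  [0,0,0,0,0,0.005,0],
  [0,0,0,0,0,0.005,0],
  [0,0,0,0,0,0.005,0],
  [0,0,0,0,0,0.005,0],
  [0,0,0,0,0,0.005,0],
  [0,0,0,0,0,0.005,0],
  [0,0,0,0,0,0,0],
])

```text
clock: 16.57
position: [0.6477, -0.1009, 0.2565]
orientation: [180.0, -0.0, -162.3]
wrist_force: [0.4, -0.2, -0.3]
finger_gap: -0.0
```

apply_moves([
  [0,0,0,0,0,0.005,0],
  [0,0,0,0,0,0.005,0],
  [0,0,0,0,0,0.005,0],
  [0,0,0,0,0,0.005,0],
  [0,0,0,0,0,0.005,0],
  [0,0,0,0,0,0.005,0],
  [0,0,0,0,0,0.005,0],
  [0,0,0,0,0,0,0],
])

```text
clock: 17.23
position: [0.6473, -0.1007, 0.2208]
orientation: [180.0, -0.1, -162.3]
wrist_force: [-0.2, 0.6, 0.5]
finger_gap: -0.0004
```

apply_moves([
  [0,0,0,0,0,0.002,0],
  [0,0,0,0,0,0.002,0],
  [0,0,0,0,0,0.002,0],
  [0,0,0,0,0,0.002,0],
  [0,0,0,0,0,0.002,0],
  [0,0,0,0,0,0,0],
])

```text
clock: 17.73
position: [0.6475, -0.1008, 0.2118]
orientation: [180.0, -0.0, -162.3]
wrist_force: [-0.7, 0.4, 0.7]
finger_gap: -0.0002
```

apply_moves([
  [0,0,0,0,0,0.001,0],
  [0,0,0,0,0,0.001,0],
  [0,0,0,0,0,0.001,0],
  [0,0,0,0,0,0,0],
  [0,0,0,0,0,0,0],
])

```text
clock: 18.15
position: [0.6477, -0.1009, 0.2101]
orientation: [-180.0, 0.0, -162.3]
wrist_force: [-3.5, 1.4, 6.1]
finger_gap: -0.0003
```

```bash
python3 -c "
from h import *
st();im,Q=cf('side');k=Q[(abs(Q[...,0]-.085)<.016)&(abs(Q[...,1])<.03)&(Q[...,2]>.16)&(Q[...,2]<.26)];h=np.histogram(k[:,2],20,(.16,.26));print(h[0])
cv2.imwrite('pics/m7.png',cv2.resize(im[130:280,220:420],None,fx=4,fy=4,interpolation=cv2.INTER_CUBIC))"
```

```text
t 18.15 chg 0.0861 0.001 z 0.2101 rpy [-180.     0.  -162.3] F [-3.5  1.4  6.1] gap -0.0003
[27 59 16 17 16 21 21 20 22 29 14 15 23 18 17 24 16 11  4 20]
```

View pics/m7.png

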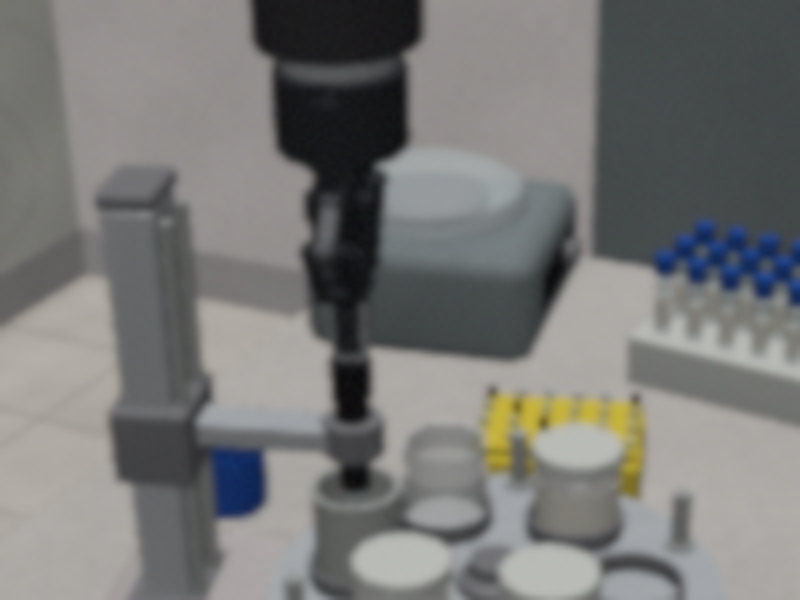

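The probe is down in the steel beaker, with z=0.210 at the lower stop and the force rising. One more millimetre, then I retreat upward and check.

apply_moves([
  [0,0,0,0,0,0.001,0],
  [0,0,0,0,0,0.001,0],
  [0,0,0,0,0,0,0],
  [0,0,0,0,0,0,0],
])

```text
clock: 18.53
position: [0.6478, -0.1009, 0.21]
orientation: [-179.9, 0.1, -162.2]
wrist_force: [-7.0, 3.2, 16.4]
finger_gap: 0.0001
```

apply_moves([
  [0,0,0,0,0,-0.005,0],
  [0,0,0,0,0,-0.015,0],
  [0,0,0,0,0,-0.02,0],
  [0,0,0,0,0,-0.02,0],
  [0,0,0,0,0,-0.02,0],
  [0,0,0,0,0,-0.02,0],
  [0,0,0,0,0,0,0],
  [0,0,0,0,0,0,0],
])

```text
clock: 19.2
position: [0.6483, -0.1009, 0.3084]
orientation: [-180.0, 0.1, -162.3]
wrist_force: [-0.2, -0.2, 0.2]
finger_gap: -0.0004
```

```bash
python3 -c "
from h import *
st();pegs();im,Q=cf('side');k=Q[(abs(Q[...,0]-.085)<.016)&(abs(Q[...,1])<.03)&(Q[...,2]>.16)&(Q[...,2]<.26)];print(np.percentile(k[:,2],[90,97,100]).round(4));beaker(Q)
cv2.imwrite('pics/m8.png',cv2.resize(im[150:350,230:430],None,fx=3,fy=3,interpolation=cv2.INTER_CUBIC))"
```

```text
t 19.2 chg 0.0867 0.0008 z 0.3084 rpy [-1.800e+02  1.000e-01 -1.623e+02] F [-0.2 -0.2  0.2] gap -0.0004
pegs [(25, 3), (30, 38), (85, 29), (90, 19), (145, 41), (150, 3), (205, 32), (210, 6), (265, 11), (270, 24)]
[0.2074 0.2086 0.21  ]
rim 160 [ 0.0592 -0.0272  0.1133] [0.1141 0.0307 0.1292] ((0.08833497017621994, 0.0023973688948899508), 0.03046843595802784)
```

View pics/m8.png

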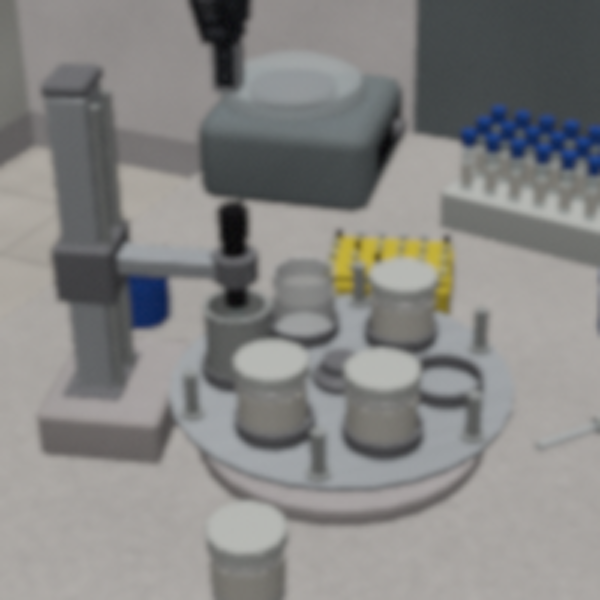

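The probe is down in the steel beaker, the vessels stand upright in their rings, and the robot is clear of everything. I hand in.

```bash
python3 -c "
from h import *
bot.job_done(); st()"
```

```text
the job is handed in; nothing more can be done
the job is handed in; nothing more can be done
```

The probe is parked in the wash beaker and the job is handed in; the last clock reading before hand-in was about 19 s. No verdict came back.

I drew the probe up by the knob until the force rose at the top stop. I then pushed peg_b clockwise past half-way, so the turntable ran on by itself to the -60° stop. Finally I pressed the knob down with shut fingers and moved clear.

**Last checks**
- **Lift:** the knob top was at 0.210 m, which is the lower stop. While pressing, the force rose to 16 N there with no further motion.
- **Turntable:** at rest, with the peg pattern matching the starting pattern one step on.
- **Wash beaker:** its rim was centred under the probe to about 1–2 mm before the probe went in. The last reading, with the probe in it, was about 4 mm off; probe and knob neck points may skew that one. Both are within the 9 mm limit.
- **Vessels:** the beaker and the four pots stood upright in their places in the last picture.
- **Robot:** clear of everything, with no force on the wrist.

**Disagreement:** peg positions read by hand from the side picture were about 10 mm off the top view in y. I went with the top-view fit, and depth readings from both cameras agreed with it to about 3 mm.

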